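Retire a drive through the spring flap of the media drop box

TASK

The small dark-blue pocket drive on the desk shelf is due for destruction: put it in the locked media drop box by pushing it right through the spring flap, so that it lies inside and the flap has swung fully shut behind it. Leave the other things on the shelf as they are.

Things in the scene. Friction and masses are not known exactly. Their poses are not given: they have to be found in the camera images.
- drive_centre (a point): Centre (half-way up) of the pocket drive: a dark-blue flat slab with rounded corners, 52 mm (its x) by 76 mm (its y) by 10 mm thick (its z, up), about 60 g, lying flat on the desk shelf at any yaw. The shelf's top, of plain plywood, is 120 mm above the desk.
- drop_box: Grey sheet-metal media drop box, fixed to the desk, 120 mm wide (y), 235 mm long (x from -115 to +120 mm), 225 mm high. Origin on the desk under the middle of the sill; the x axis is level and leads into the box. Front part (x < 0): a feed deck. Rear part: a panel that leans back by 30 degrees and holds the flap, up to a flat roof 225 mm above the desk (x from 35 to 120 mm).
- deck (a point): Point on the middle of the feed deck, at x = -62 mm in the drop box's frame, 174 mm above the desk; axes as the drop box's. The deck is plain sheet, 120 mm wide, and falls at 8 degrees towards +x: 181 mm above the desk at its front edge (x = -115 mm), 165 mm at the sill (x = 0).
- sill (a point): Middle of the sill edge, where the deck ends under the flap, 165 mm above the desk; axes as the drop box's. Two guide rails 13 mm high stand on the deck at x from -42 to 0 mm; the way between them narrows from 82 to 68 mm. Past the sill is an open drop to the box floor, 9 mm above the desk.
- port_top (a point): Middle of the port's top edge, where the flap is hinged: 22 mm beyond the sill in x and 38 mm above it; axes as the drop box's. The port is 68 mm wide. As this edge is set back, an upright finger can follow a part some 15 mm past the sill without touching it.
- flap (a joint): Angle of the light steel spring flap (64 by 42 mm), hinged along the top edge of the port: 0 is shut, it grows as the flap swings inward, about 0.9 with the drive half-way under it. The spring returns it; pushing the drive through takes under 3 N. Half-way through, the drive tips over the sill and drops; until then it stays on the deck and props the flap open.
- charger_cube: White charger block, 46 x 34 x 32 mm, at the left end of the shelf; leave alone. Origin under its middle.
- card_reader: Black card reader, 18 x 48 x 9 mm, at the left end of the shelf; leave alone. Origin under its middle.
- battery: Round battery cell, 15 x 50 mm, lying at the left end of the shelf; leave alone.
- desk_shelf: Plain plywood desk shelf, fixed, 160 mm (x, to the wall) by 330 mm (y), top 120 mm above the desk; origin on the desk under its middle. A big fixed monitor stands between robot and work: its panel is in the shelf's frame at x = -238 mm, y from -318 to +308 mm, 182 to 548 mm above the desk; its post at x = -115 mm is 360 mm high. Reach over the panel from a raised arm pose.

How it is judged:
At the end, for the whole second after the job is handed in: The drive lies inside the drop box (its centre within the walls and less than 120 mm above the desk) and the flap is shut (within 0.08 rad) (x of drive_centre in the frame of drop_box between -0.112 and 0.117 m and y of drive_centre in the frame of drop_box between -0.057 and 0.057 m and z of drive_centre in the frame of drop_box below 0.12 m and value of joint flap below 0.08 rad); the robot touches nothing.
It fails at once if another thing on the shelf is moved by more than 30 mm (distance of any of charger_cube, card_reader, battery from where it was at the start of the episode above 0.03 m).
It also fails if it takes over 58 s, if anything falls off the work surface, if the arm or the gripper's body presses on something with over 40 N, if the wrist force passes 120 N, or if a joint passes its speed limit or range.

ROBOT

A 7-joint arm with a two-finger parallel gripper is mounted at the origin on the work surface; the furniture and walls round the work are solid. World frame = base frame: x ahead of the robot, y to its left, z up, the work surface at z = 0. Lengths are in m, angles in rad, forces in N, time in s.
With the tool pointing down it reaches from about 0.35 to 0.9 m from the base axis. Payload 19.9 kg.
Tool frame: the origin (TCP) lies at the very end of the fingers, on their centre line; the grasp point (between the pads) lies 19 mm behind it; z points along the fingers, y is the line along which they close (so a half turn about z gives the same grasp; the last joint's range is limited). The gripper opens to 85 mm and grips with 20 to 120 N. Pads are 22 mm wide; open, the fingers measure 114 mm over their backs; the gripper's body (76 mm by 85 mm) begins 54 mm behind the grasp point. The pads swing forward as they close: fully open they stand 13 mm farther back than shut.
Start: joints at [1.185, 0.417, -0.01, 1.614, 0.005, 1.111, -0.053], TCP at [0.211, -0.588, 0.231] pointing down, gripper open.
Joint ranges: [-2.81, 2.81], [-0.39, 2.02], [-1.27, 1.25], [0.06, 2.57], [-1.19, 4.33], [0.19, 2], [-2.82, 2.82]. Speed limits (rad/s): [1.89, 1.89, 2.39, 2.39, 3.01, 3.01, 3.01].

INTERFACE

Orientations are given as a rotation vector (axis times angle).
In Python, from station import * gives the robot as it stands.
- The arm moves only by the tool apply_moves, never from a script. Its argument "steps" is a list of rows, each a list of 3 entries, a list of its own where there are three numbers: the shift along the world's x, y, z in units of 40 mm (1.0 is 40 mm), then the turn about the world's z in units of 6 degrees (1.0 is 6 degrees), then the opening, from -1 (shut) to 1 (fully open). A call has 1 to 12 rows; each row shifts and turns the commanded pose from where the row before left it; what a row does not reach is not made up. A row lasts 1/12 s, in which the tool goes at most 41.7 mm and 7.16 degrees, less where a joint would pass 70% of its speed; a pose out of reach is approached as far as the arm can. A call is refused whole if a number of a shift passes 1 or a number of a turn 1, either way. A call with a gripper value outside its range is refused whole. The fingers move at their own pace and stop on an object; the grip force is fixed at half the most. Time passes only in rows, so rows that do not move let the fingers close. It gives the time, the measured TCP pose, the force, the opening and the grip force at its end, in the units of the state.
- observe(): the state, without advancing time (a new reading comes with each control period).
- camera(name): name is "side" or "top"; returns a dict with "pixels" (420x560x3 uint8, red, green, blue), "range_z" (420x560 float32, m along the optical axis (not along the pixel's ray), 0 where there is no reading), "intrinsics" (3x3 intrinsics, pixels), "k1" (the pictures are not rectified: a ray, as slopes to the right and down, at radius r is drawn at 1 + k1 r^2 times it, then the intrinsics apply), "world_to_cam" (4x4, takes a point from world to camera coordinates). Camera axes: x right, y down, z forward; pixel columns grow to the right and rows downward; lengths in m; the calibration is good to about 2 mm. A picture is of the moment at which its call begins.
- close_job(): hands the job in; it is judged then, once.
Trained networks look in the newest picture that a camera, given by its name, has taken for a name from the list of things; names that differ only in an ending like _2 or _b are one class to them, and where a whole thing is asked for, a point or a joint stands for the part that bears it (a point fixed in the world has none). Each returns a list of dicts, best first, with "p" (0 to 1); they miss things now and then, are a little off and sometimes report something else, mostly with a low value. They report only what shows in the picture. A call takes as long as a camera call.
- look_for(camera, query): "location" ([x, y, z] in m, in world coordinates, good to about 4 mm: the middle of the surface that is visible of it).
- cut_out(camera, query): "mask" (420x560 bool, what is visible of it).
- tip_of(camera, query): "location" ([x, y, z] in m, in world coordinates, good to about 4 mm: a listed point, or the origin of a listed thing).
The state is a dict: "time": time; "joint_positions": joint angles; "joint_vel": joint speeds; "effort": joint torques, N m; "tool_pos": TCP position; "tcp_rot": TCP orientation; "wrist_force": force on the tool from outside, world axes, zero at the start; "ft_torque": the same for the moment, N m; "finger_gap": finger opening in m; "gripper_force": force on a finger pad.
Only numpy, scipy, OpenCV 4.12 (cv2) and the standard library are available. Lean on these libraries where they do the work, as an engineer would, in place of code of your own. Each camera call takes 0.05 s, during which the arm holds its last target. There are 200 camera calls.

## Working session

There is one attempt and no reset: what is moved stays moved. The work goes in short steps, Python scripts to look and compute and a tool call to move; the robot and the scene stay as the last step left them, time stands still between calls to the robot, and variables do not carry over. Pictures are saved under pics/ and viewed, at most 10 in all, crops included, and the job is handed in when it is done.

Besides the shell and the picture viewer there is one more tool, called after ">>>" as name(argument=value, ...) on one line, values as JSON. apply_moves: Moves the arm, as the interface text tells. Its arguments: {"type":"object","properties":{"steps":{"type":"array"}},"required":["steps"]}

```bash
mkdir -p pics
python3 - <<'E'
from station import *
import cv2,numpy as np
for c in("side","top"):
    d=camera(c); cv2.imwrite(f"pics/{c}0.png",d["pixels"][:,:,::-1])
    print(c,np.round(d["world_to_cam"],3).tolist(),np.round(d["intrinsics"]).tolist(),d["k1"])
    for q in("drive_centre","drop_box","deck","sill","port_top","desk_shelf","charger_cube","card_reader","battery"):
        for f in(tip_of,look_for):
            try: print(q,f.__name__,[(np.round(r["location"],3).tolist(),round(r["p"],2)) for r in f(c,q)[:2]])
            except Exception as e: print(q,f.__name__,e)
s=observe(); print(s)
E
```

```text
side [[-0.945, 0.326, 0.022, 0.417], [0.224, 0.695, -0.683, 0.051], [-0.238, -0.64, -0.73, 1.07], [0.0, 0.0, 0.0, 1.0]] [[446.0, 0.0, 279.0], [0.0, 446.0, 207.0], [0.0, 0.0, 1.0]] -0.1011461524178857
drive_centre call [([0.466, -0.039, 0.123], 0.95)]
drive_centre call []
drop_box call [([0.374, -0.283, -0.001], 0.84)]
drop_box call [([0.387, -0.238, 0.173], 0.74)]
deck call [([0.393, -0.225, 0.171], 0.67)]
deck call [([0.387, -0.242, 0.174], 0.64)]
sill call [([0.368, -0.284, 0.166], 0.67), ([0.461, 0.041, -0.001], 0.31)]
sill call [([0.383, -0.24, 0.176], 0.86)]
port_top call [([0.367, -0.303, 0.205], 0.67)]
port_top call [([0.385, -0.24, 0.177], 0.79)]
desk_shelf call [([0.455, 0.044, -0.0], 0.73)]
desk_shelf call [([0.469, 0.099, 0.118], 0.7)]
charger_cube call [([0.523, 0.155, 0.121], 0.74), ([0.369, -0.282, 0.166], 0.63)]
charger_cube call [([0.521, 0.161, 0.155], 0.65)]
card_reader call [([0.47, 0.157, 0.119], 0.6)]
card_reader call [([0.472, 0.162, 0.129], 0.59)]
battery call [([0.431, 0.163, 0.121], 0.54)]
battery call [([0.433, 0.168, 0.134], 0.6)]
top [[-0.026, -0.999, -0.0
[... 1160 characters left out ...]
8452564,  0.41738587, -0.01031162,  1.61355111,  0.00468338,
        1.1107193 , -0.05299471]), 'joint_vel': array([-2.23416842e-04, -1.67955218e-03, -1.86865208e-04, -1.73558431e-03,
        1.16843360e-05, -1.31505663e-04,  2.71026692e-03]), 'effort': array([ 4.45874377e-05, -8.64205813e+01,  6.77830148e-01, -4.35205114e+01,
        1.91022491e-02,  2.09805039e-03, -2.19151605e-05]), 'tool_pos': array([ 0.21125274, -0.58821614,  0.23128943]), 'tcp_rot': array([-3.09499174e+00, -5.38897925e-01,  3.88974731e-05]), 'wrist_force': array([-0.20968289, -0.48653691, -0.63408523]), 'ft_torque': array([ 0.01519798, -0.03412428, -0.01065833]), 'gripper_force': 0.0, 'finger_gap': 0.08539653757927336}
```

```bash
cat > h.py <<'E'
from station import *
import cv2,numpy as np
from scipy.spatial.transform import Rotation as R
def world(d,us,vs,zw=None):
    K=np.array(d["intrinsics"],float); k=float(d["k1"])
    p=cv2.undistortPoints(np.c_[us,vs].astype(float)[:,None],K,np.array([k,0,0,0.]))[:,0]
    T=np.linalg.inv(np.array(d["world_to_cam"],float))
    rays=np.c_[p,np.ones(len(p))]
    if zw is None: s=d["range_z"][np.int_(vs),np.int_(us)]
    else: s=(zw-T[2,3])/(rays@T[:3,:3].T)[:,2]
    return (rays*s[:,None])@T[:3,:3].T+T[:3,3]
def drive(c,z=.13):
    d=camera(c); m=cut_out(c,"drive_centre")
    if not m: return None
    mm=m[0]["mask"].astype(np.uint8); cs,_=cv2.findContours(mm,0,1); q=max(cs,key=cv2.contourArea)[:,0]
    w=world(d,q[:,0],q[:,1],z)
    return m[0]["p"],cv2.minAreaRect((w[:,:2]*1000).astype(np.float32)),cv2.boundingRect(q)
def st():
    s=observe(); r=R.from_rotvec(s["tcp_rot"]).as_matrix()
    print(round(s["time"],2),np.round(s["tool_pos"],4),"y-axis deg",round(np.degrees(np.arctan2(r[1,1],r[0,1])),1),"z",np.round(r[:,2],3),"q",np.round(s["joint_positions"],2),"F",np.round(s["wrist_force"],1),"gap",round(s["finger_gap"],4))
E
python3 - <<'E'
from h import *
st()
for c in("side","top"):print(drive(c))
a=cv2.imread("pics/side0.png");b=cv2.imread("pics/top0.png")
cv2.imwrite("pics/both.png",cv2.resize(np.hstack([a,b]),(800,300),interpolation=cv2.INTER_AREA))
E
```

```text
1.9 [ 0.2113 -0.5882  0.2313] y-axis deg -70.2 z [-0.  0. -1.] q [ 1.18  0.42 -0.01  1.61  0.    1.11 -0.05] F [-0.2 -0.5 -0.6] gap 0.0854
(0.66, ((471.47216796875, -35.11762237548828), (85.73873901367188, 54.87559127807617), 72.10736846923828), (247, 213, 28, 34))
(0.84, ((470.2969970703125, -39.97775650024414), (75.6056900024414, 52.420047760009766), 73.79254150390625), (248, 190, 36, 28))
```

View pics/top0.png

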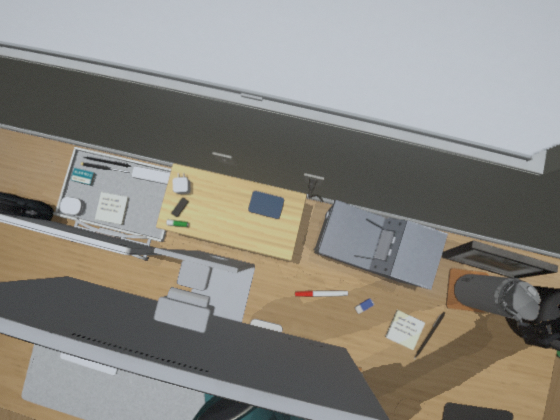

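View pics/side0.png

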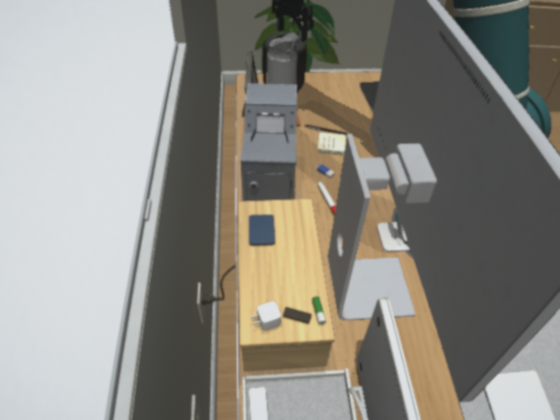

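The top view shows the drive at about (266,205) on the shelf, the box at (382,245) and the tool at (490,290). The big panel lies along the bottom. The side view agrees, with the drive at (261,229) and the white, black and green items at (268,315), (297,315) and (318,310). Next I'll get the box yaw and the monitor edge from depth.

Run:
```python
from h import *
st()
v,u=np.mgrid[0:420,0:560]
for c in("top","side"):
    d=camera(c); ok=d["range_z"].ravel()>0
    w=world(d,u.ravel(),v.ravel()); 
    def rect(n,m):
        p=w[m&ok]
        if len(p)<30: print(c,n,len(p));return
        print(c,n,len(p),cv2.minAreaRect((p[:,:2]*1000).astype(np.float32)),"z",np.percentile(p[:,2],[2,50,98]).round(3))
    x,y,z=w.T
    nb=(abs(x-.37)<.16)&(abs(y+.285)<.15)
    rect("box",nb&(z>.155)&(z<.235)); rect("roof",nb&(z>.218)&(z<.232)); 
    rect("shelf",(z>.114)&(z<.125)&(x>.3)&(x<.65)&(y>-.2)&(y<.3))
    rect("panel",(z>.5)&(z<.57)&(y>-.35)&(x<.45))
    A=(z>.2)&ok&(y<-.4)
    for lo in np.arange(.2,1,.1):
        p=w[A&(z>=lo)&(z<lo+.1)]
        if len(p)>20: print("arm",lo,len(p),p[:,:2].min(0).round(2),p[:,:2].max(0).round(2))
    p=w[ok&(z>.3)&(x>.25)&(x<.7)&(y>-.5)&(y<.3)]
    if len(p): print("tall",len(p),p.min(0).round(3),p.max(0).round(3))
```

```text
2.1 [ 0.2112 -0.5882  0.2313] y-axis deg -70.2 z [-0.  0. -1.] q [ 1.18  0.42 -0.01  1.61  0.    1.11 -0.05] F [ 0.3 -0.2  1.1] gap 0.0856
top box 6723 ((371.54119873046875, -284.1699523925781), (239.39060974121094, 121.98577117919922), 68.94132995605469) z [0.165 0.187 0.227]
top roof 2629 ((345.1692810058594, -353.2168884277344), (91.50949096679688, 122.07493591308594), 70.10188293457031) z [0.22  0.225 0.227]
top shelf 8219 ((498.03143310546875, 40.05987548828125), (475.7440490722656, 322.0489196777344), 82.60401153564453) z [0.117 0.12  0.123]
top panel 10959 ((214.161865234375, 54.661407470703125), (529.258544921875, 21.40813446044922), 74.99421691894531) z [0.502 0.546 0.55 ]
arm 0.2 5594 [ 0.17 -0.68] [ 0.58 -0.4 ]
arm 0.30000000000000004 2961 [ 0.18 -0.62] [ 0.58 -0.4 ]
arm 0.4000000000000001 2540 [ 0.54 -0.55] [ 0.58 -0.4 ]
arm 0.5000000000000001 1471 [ 0.56 -0.47] [ 0.58 -0.4 ]
arm 0.6000000000000001 39 [ 0.57 -0.41] [ 0.58 -0.4 ]
tall 49022 [ 0.25 -0.5   0.3 ] [0.7   0.3   0.672]
side box 4306 ((370.263427734375, -283.798095703125), (242.22390747070312, 118.35057830810547), 69.84207916259766) z [0.16  0.18  0.225]
side roof 1112 ((345.09326171875, -352.7125244140625), (96.20650482177734, 118.16421508789062), 70.27111053466797) z [0.219 0.223 0.225]
side shelf 10727 ((501.1354064941406, 38.271942138671875), (475.76361083984375, 321.4617004394531), 79.90800476074219) z [0.116 0.119 0.122]
side panel 11799 ((138.0101318359375, 131.00387573242188), (554.2905883789062, 212.2606201171875), 74.47401428222656) z [0.501 0.527 0.548]
arm 0.2 2617 [ 0.17 -1.02] [ 0.58 -0.4 ]
arm 0.30000000000000004 1706 [ 0.18 -0.76] [ 0.58 -0.4 ]
arm 0.4000000000000001 176 [ 0.54 -0.53] [ 0.58 -0.4 ]
tall 31751 [ 0.25 -0.5   0.3 ] [0.7   0.3   0.648]
```

>>> apply_moves(steps=[[[0, 0, 1], 0, 1], [[0, 0, 1], 0, 1], [[0, 0, 1], 0, 1], [[0, 0, 1], 0, 1], [[0, 0, 1], 0, 1], [[0, 0, 0.5], 0, 1], [[0, 0, 0], 0, 1]])

```text
time: 2.78
tool_pos: [0.2115, -0.589, 0.4566]
tcp_rot: [3.088, 0.538, 0.002]
wrist_force: [0.0, 0.9, -0.5]
finger_gap: 0.0855
gripper_force: 0.0
```

Run:
```python
from h import *
st()
d=camera("top"); v,u=np.mgrid[0:420,0:560]; ok=d["range_z"].ravel()>0
w=world(d,u.ravel(),v.ravel())
a=np.radians(-15); ex=np.array([np.cos(a),np.sin(a)]); ey=np.array([-ex[1],ex[0]])
s=np.c_[(w[:,:2]-[.456,.042])@ex,(w[:,:2]-[.456,.042])@ey,w[:,2]]
for yc in(-.35,-.2,-.08):
  for z0 in(.0,.1,.15,.2,.3,.45):
    m=ok&(abs(s[:,1]-yc)<.03)&(abs(s[:,2]-z0-.02)<.02)&(s[:,0]>.06)
    if m.any(): print("wall",yc,z0,np.percentile(s[m,0],[1,50,99]).round(3))
m=ok&(s[:,2]>.25)&(s[:,0]>-.3)&(s[:,0]<.1)&(s[:,1]>-.5)&(s[:,1]<.35)
p=s[m]
for y0 in np.arange(-.5,.35,.1):
  q=p[(p[:,1]>=y0)&(p[:,1]<y0+.1)]
  for z0 in(.25,.35,.5):
    r=q[(q[:,2]>z0)&(q[:,2]<z0+.1)]
    if len(r)>5: print("obst y",round(y0,1),"z",z0,r[:,0].min().round(3),r[:,0].max().round(3))
```

```text
2.78 [ 0.2115 -0.589   0.4566] y-axis deg -70.3 z [ 0.003 -0.007 -1.   ] q [ 1.18  0.31 -0.    1.27  0.    1.56 -0.05] F [ 0.   0.9 -0.5] gap 0.0855
wall -0.35 0.0 [0.208 0.209 0.211]
wall -0.35 0.1 [0.209 0.21  0.211]
wall -0.35 0.15 [0.061 0.21  0.211]
wall -0.35 0.2 [0.06  0.21  0.212]
wall -0.35 0.3 [0.229 0.232 0.234]
wall -0.35 0.45 [0.229 0.232 0.235]
wall -0.2 0.0 [0.061 0.085 0.21 ]
wall -0.2 0.1 [0.064 0.21  0.211]
wall -0.2 0.15 [0.061 0.21  0.211]
wall -0.2 0.2 [0.209 0.21  0.211]
wall -0.2 0.3 [0.23  0.233 0.235]
wall -0.2 0.45 [0.229 0.232 0.235]
wall -0.08 0.0 [0.208 0.209 0.211]
wall -0.08 0.1 [0.06  0.078 0.211]
wall -0.08 0.15 [0.209 0.21  0.211]
wall -0.08 0.2 [0.209 0.21  0.211]
wall -0.08 0.3 [0.23  0.233 0.235]
wall -0.08 0.45 [0.229 0.232 0.235]
obst y -0.4 z 0.25 -0.229 -0.226
obst y -0.4 z 0.35 -0.229 -0.226
obst y -0.4 z 0.5 -0.229 -0.227
obst y -0.3 z 0.25 -0.229 -0.226
obst y -0.3 z 0.35 -0.229 -0.226
obst y -0.3 z 0.5 -0.247 -0.226
obst y -0.2 z 0.25 -0.229 -0.226
obst y -0.2 z 0.35 -0.229 -0.226
obst y -0.2 z 0.5 -0.248 -0.226
obst y -0.1 z 0.25 -0.229 -0.108
obst y -0.1 z 0.35 -0.229 -0.108
obst y -0.1 z 0.5 -0.248 -0.226
obst y -0.0 z 0.25 -0.228 -0.108
obst y -0.0 z 0.35 -0.229 -0.108
obst y -0.0 z 0.5 -0.247 -0.226
obst y 0.1 z 0.25 -0.229 -0.226
obst y 0.1 z 0.35 -0.229 -0.226
obst y 0.1 z 0.5 -0.247 -0.226
obst y 0.2 z 0.25 -0.229 -0.226
obst y 0.2 z 0.35 -0.229 -0.226
obst y 0.2 z 0.5 -0.228 -0.226
obst y 0.3 z 0.25 -0.228 -0.226
obst y 0.3 z 0.35 -0.229 -0.226
```

>>> apply_moves(steps=[[[0.4, 0.9, 0], 0.6, 1], [[0.4, 0.9, 0], 0.6, 1], [[0.4, 0.9, 0], 0.6, 1], [[0.4, 0.9, 0], 0.6, 1], [[0.4, 0.9, 0], 0.6, 1], [[0.4, 0.9, 0], 0.6, 1], [[0.4, 0.9, 0], 0.6, 1], [[0.4, 0.9, 0], 0.6, 1], [[0.4, 0.9, 0], 0.6, 1], [[0.4, 0.9, 0], 0.6, 1], [[0.4, 0.9, 0], 0.6, 1], [[0, 0, 0], 0, 1]])

```text
time: 3.83
tool_pos: [0.3895, -0.1856, 0.4509]
tcp_rot: [-2.719, -1.573, -0.0]
wrist_force: [0.9, 0.0, 0.1]
finger_gap: 0.0856
gripper_force: 0.0
```

```bash
python3 -c "
from h import *
st()"
```

```text
3.83 [ 0.3895 -0.1856  0.4509] y-axis deg -29.9 z [ 0.  0. -1.] q [ 0.79 -0.07 -0.39  1.7  -0.03  1.5  -0.12] F [0.9 0.  0.1] gap 0.0856
```

>>> apply_moves(steps=[[[0.42, 0.8, 0], 0.45, 1], [[0.42, 0.8, 0], 0.45, 1], [[0.42, 0.8, 0], 0.45, 1], [[0.42, 0.8, 0], 0.45, 1], [[0.41, 0.78, -0.4], 0.43, 1], [[0, 0, -0.9], 0, 1], [[0, 0, -0.9], 0, 1], [[0, 0, -0.9], 0, 1], [[0, 0, -0.9], 0, 1], [[0, 0, 0], 0, 1]])

```text
time: 4.67
tool_pos: [0.4676, -0.033, 0.2852]
tcp_rot: [-2.524, -1.859, 0.01]
wrist_force: [-0.8, 0.5, -0.8]
finger_gap: 0.0856
gripper_force: 0.0
```

Run:
```python
from h import *
st(); d=camera("side"); cv2.imwrite("pics/s1.png",d["pixels"][:,:,::-1]); st()
for c in ("side","top"):print(drive(c))
```

```text
4.67 [ 0.4676 -0.033   0.2852] y-axis deg -17.3 z [-0.009  0.002 -1.   ] q [ 0.58  0.12 -0.61  1.9   0.07  1.16 -0.36] F [-0.8  0.5 -0.8] gap 0.0856
4.72 [ 0.4691 -0.033   0.2889] y-axis deg -17.2 z [-0.006  0.001 -1.   ] q [ 0.58  0.12 -0.61  1.89  0.07  1.16 -0.36] F [-1.  -0.   0.7] gap 0.0856
(0.78, ((470.24884033203125, -35.098690032958984), (86.00053405761719, 51.42878723144531), 73.65512084960938), (248, 213, 27, 34))
(0.58, ((371.8185729980469, -300.2923889160156), (282.2668762207031, 140.7303466796875), 70.39073944091797), (315, 200, 133, 89))
```

View pics/s1.png

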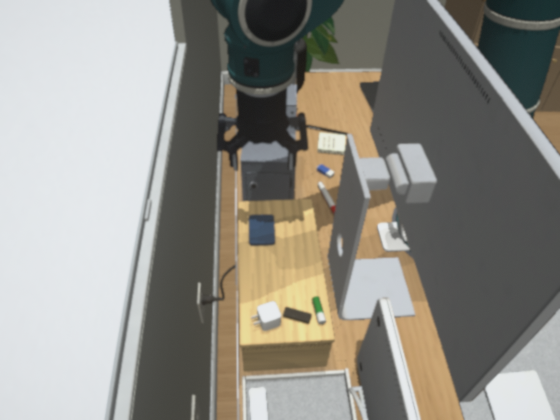

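>>> apply_moves(steps=[[[0.05, 0.08, -0.8], 0.05, 1], [[0.05, 0.08, -0.8], 0.05, 1], [[0, 0, -0.8], 0, 1], [[0, 0, -0.8], 0, 1], [[0, 0, -0.5], 0, 1], [[0, 0, 0], 0, 1], [[0, 0, 0], 0, 1]])

```text
time: 5.5
tool_pos: [0.4755, -0.0266, 0.1444]
tcp_rot: [2.52, 1.876, 0.001]
wrist_force: [-0.1, -0.4, 0.3]
finger_gap: 0.0851
gripper_force: 0.0
```

Run:
```python
from h import *
st(); d=camera("side"); cv2.imwrite("pics/s2.png",cv2.resize(d["pixels"][100:300,160:400,::-1],(720,600),interpolation=cv2.INTER_CUBIC)); st()
```

```text
5.5 [ 0.4755 -0.0266  0.1444] y-axis deg -16.7 z [ 0.  0. -1.] q [ 0.5   0.32 -0.59  2.04  0.23  0.85 -0.51] F [-0.1 -0.4  0.3] gap 0.0851
5.55 [ 0.4761 -0.0266  0.1451] y-axis deg -16.7 z [ 0.002 -0.    -1.   ] q [ 0.5   0.32 -0.59  2.04  0.23  0.85 -0.51] F [ 0.5 -0.4  0.1] gap 0.0856
```

View pics/s2.png

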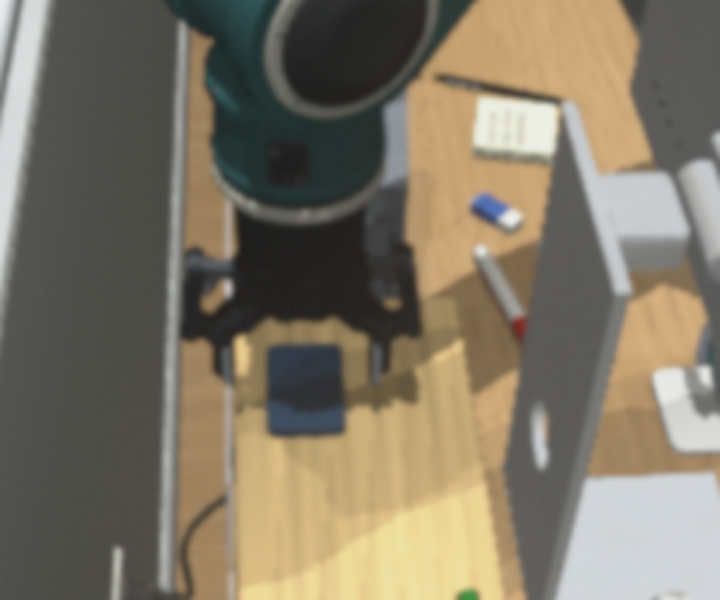

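The fingers straddle the drive in the crop, with tips at (225,365) and (380,360) and the drive at (305,390). I'll lower and close.

>>> apply_moves(steps=[[[-0.06, 0, -0.35], 0, 1], [[0, 0, -0.32], 0, 1], [[0, 0, 0], 0, 1], [[0, 0, 0], 0, 0.3], [[0, 0, 0], 0, 0], [[0, 0, 0], 0, -0.3], [[0, 0, 0], 0, -0.6], [[0, 0, 0], 0, -1], [[0, 0, 0], 0, -1], [[0, 0, 0], 0, -1], [[0, 0, 0], 0, -1], [[0, 0, 0], 0, -1]])

```text
time: 6.55
tool_pos: [0.4733, -0.0267, 0.1181]
tcp_rot: [2.518, 1.875, 0.001]
wrist_force: [-5.4, -1.1, 20.5]
finger_gap: 0.0501
gripper_force: 59.2
```

Run:
```python
from h import *
st(); print(observe()["gripper_force"]); print(drive("side"))
```

```text
6.55 [ 0.4733 -0.0267  0.1181] y-axis deg -16.7 z [ 0.002 -0.001 -1.   ] q [ 0.48  0.36 -0.57  2.07  0.27  0.79 -0.54] F [-5.4 -1.1 20.5] gap 0.0501
59.177069664001465
(0.64, ((471.6697998046875, -32.08762741088867), (75.26363372802734, 48.69498825073242), 71.48582458496094), (248, 216, 26, 30))
```

>>> apply_moves(steps=[[[0, 0, 0.5], 0, -1], [[0, 0, 1], 0, -1], [[0, 0, 1], 0, -1], [[0, 0, 1], 0, -1], [[-0.33, -0.81, 0], -0.1, -1], [[-0.33, -0.81, 0], -0.1, -1], [[-0.33, -0.81, 0], -0.1, -1], [[-0.33, -0.81, 0], -0.1, -1], [[-0.33, -0.81, 0], -0.1, -1], [[-0.33, -0.81, 0], -0.1, -1], [[0, 0, 0], 0, -1], [[0, 0, 0], 0, -1]])

```text
time: 7.65
tool_pos: [0.3926, -0.2224, 0.2571]
tcp_rot: [2.58, 1.791, 0.0]
wrist_force: [0.5, 0.1, -1.1]
finger_gap: 0.05
gripper_force: 64.5
```

Run:
```python
from h import *
st(); d=camera("side"); cv2.imwrite("pics/s3.png",cv2.resize(d["pixels"][50:250,160:400,::-1],(720,600),interpolation=cv2.INTER_CUBIC)); st()
```

```text
7.65 [ 0.3926 -0.2224  0.2571] y-axis deg -20.4 z [ 0. -0. -1.] q [ 0.86  0.09 -0.44  1.98  0.05  1.08  0.05] F [ 0.5  0.1 -1.1] gap 0.05
7.7 [ 0.3933 -0.2211  0.2571] y-axis deg -20.3 z [ 0.001 -0.    -1.   ] q [ 0.86  0.09 -0.44  1.98  0.05  1.08  0.05] F [-0.3  0.7 -1.1] gap 0.0497
```

View pics/s3.png

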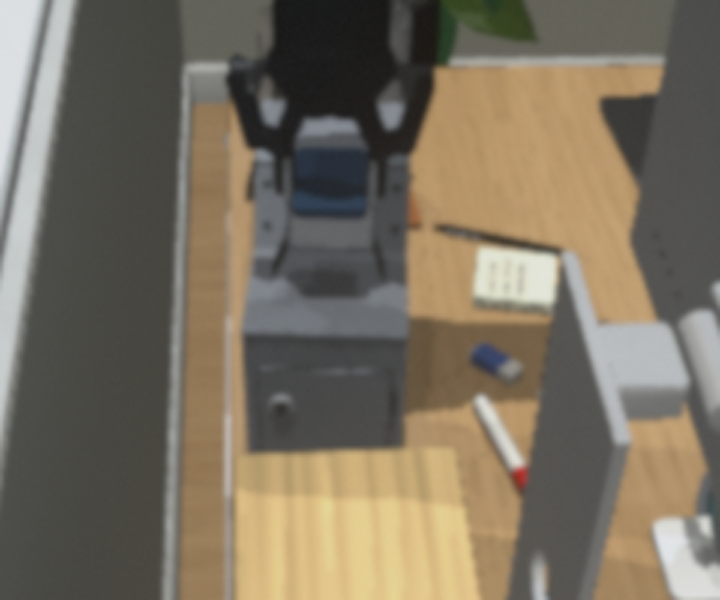

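The drive is held level at crop (330,180), in line with the box. Lowering it to the deck.

>>> apply_moves(steps=[[[0, 0, -0.6], 0, -1], [[0, 0, -0.6], 0, -1], [[0, 0, -0.4], 0, -1], [[0, 0, -0.2], 0, -1], [[0, 0, -0.1], 0, -1], [[0, 0, 0], 0, -1], [[0, 0, 0], 0, -1]])

```text
time: 8.28
tool_pos: [0.3938, -0.2209, 0.1813]
tcp_rot: [2.576, 1.796, 0.001]
wrist_force: [0.0, -0.5, -0.6]
finger_gap: 0.0498
gripper_force: 64.5
```

>>> apply_moves(steps=[[[0, 0, -0.08], 0, -1], [[0, 0, 0], 0, -1], [[0, 0, 0], 0, 0.3], [[0, 0, 0], 0, 0.5], [[0, 0, 0], 0, 0.7], [[0, 0, 0], 0, 0.7], [[0, 0, 0], 0, 0.7]])

```text
time: 8.87
tool_pos: [0.3933, -0.2211, 0.1774]
tcp_rot: [2.577, 1.796, -0.0]
wrist_force: [0.5, 0.8, -1.1]
finger_gap: 0.0728
gripper_force: 0.0
```

Run:
```python
from h import *
st(); d=camera("side"); cv2.imwrite("pics/s4.png",cv2.resize(d["pixels"][50:250,160:400,::-1],(720,600),interpolation=cv2.INTER_CUBIC)); st()
```

```text
8.87 [ 0.3933 -0.2211  0.1774] y-axis deg -20.3 z [ 0. -0. -1.] q [ 0.84  0.2  -0.44  2.07  0.11  0.89 -0.01] F [ 0.5  0.8 -1.1] gap 0.0728
8.92 [ 0.3933 -0.221   0.1773] y-axis deg -20.3 z [-0. -0. -1.] q [ 0.84  0.2  -0.44  2.07  0.11  0.89 -0.01] F [-0.6 -0.3  0.5] gap 0.0728
```

View pics/s4.png

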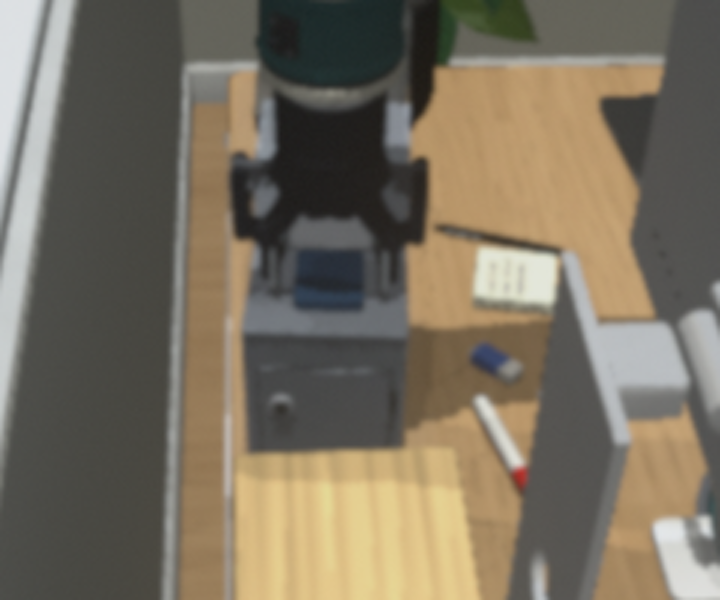

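The drive rests on the deck at crop (330,280), clear of the fingers. I'll lift, back off along the deck and shut the fingers.

>>> apply_moves(steps=[[[0, 0, 0.6], 0, 0.7], [[0, 0, 0.9], 0, 0.7], [[0.3, 0.8, 0], 0, 0], [[0.3, 0.8, 0], 0, -0.5], [[0, 0, 0], 0, -1], [[0, 0, 0], 0, -1], [[0, 0, 0], 0, -1], [[0, 0, 0], 0, -1]])

```text
time: 9.58
tool_pos: [0.4169, -0.1577, 0.2371]
tcp_rot: [-2.578, -1.794, 0.001]
wrist_force: [1.1, -0.5, -0.3]
finger_gap: 0.0004
gripper_force: 0.0
```

```bash
cat >> h.py <<'E'
def bx(p):
    a=np.radians(-110.2); ux=np.array([np.cos(a),np.sin(a)]); uy=np.array([-ux[1],ux[0]])
    q=np.array(p[:2])-[.3719,-.2817]; return np.round([q@ux,q@uy],4)
E
python3 - <<'E'
from h import *
st(); print("tool in box",bx(observe()["tool_pos"]))
r=drive("side",.187); print(r, r and bx(np.array(r[1][0])/1000))
for c in("side","top"):
    camera(c)
    for q in tip_of(c,"drive_centre")[:2]: print(c,q["p"],np.round(q["location"],3),bx(q["location"]))
d=camera("side"); cv2.imwrite("pics/s5.png",cv2.resize(d["pixels"][50:250,160:400,::-1],(720,600),interpolation=cv2.INTER_CUBIC))
E
```

```text
9.58 [ 0.4169 -0.1577  0.2371] y-axis deg -20.3 z [-0.  0. -1.] q [ 0.77  0.11 -0.51  2.02  0.06  1.03 -0.12] F [ 1.1 -0.5 -0.3] gap 0.0004
tool in box [-0.1319 -0.0006]
(0.78, ((393.4480285644531, -218.83831787109375), (67.16630554199219, 48.35565948486328), 70.87579345703125), (258, 134, 23, 20)) [-0.0664 -0.0015]
side 0.8 [ 0.387 -0.234  0.178] [-0.0499 -0.0023]
top 0.56 [ 0.362 -0.308  0.203] [0.0285 0.0001]
```

View pics/s5.png

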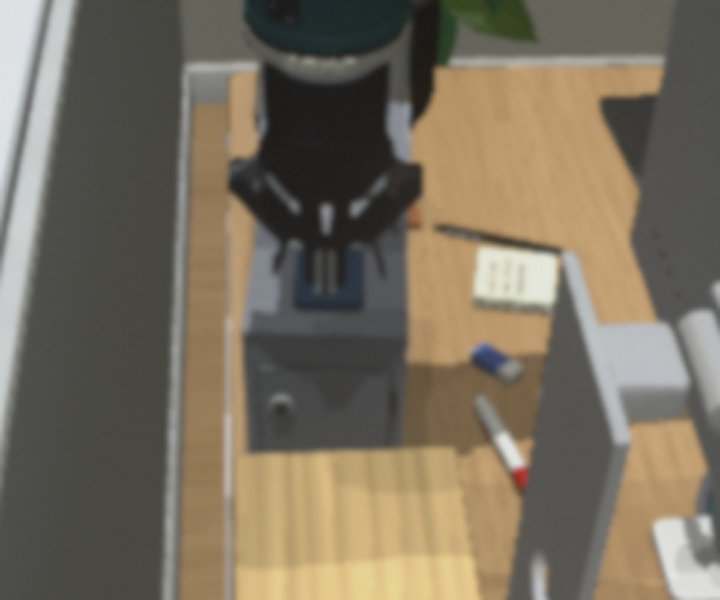

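The drive rear edge is at box x≈-0.088, with the fingers shut behind it. Lowering behind it.

>>> apply_moves(steps=[[[-0.12, -0.3, -0.6], 0, -1], [[0, 0, -0.6], 0, -1], [[0, 0, -0.15], 0, -1], [[0, 0, 0], 0, -1], [[0, 0, 0], 0, -1]])

```text
time: 10.35
tool_pos: [0.4126, -0.1688, 0.1836]
tcp_rot: [-2.577, -1.796, 0.0]
wrist_force: [0.1, 0.3, -0.4]
finger_gap: -0.0001
gripper_force: 0.0
```

Run:
```python
from h import *
st(); print(bx(observe()["tool_pos"]))
```

```text
10.35 [ 0.4126 -0.1688  0.1836] y-axis deg -20.3 z [-0.  0. -1.] q [ 0.77  0.18 -0.49  2.08  0.11  0.91 -0.14] F [ 0.1  0.3 -0.4] gap -0.0001
[-0.12   -0.0007]
```

>>> apply_moves(steps=[[[-0.09, -0.235, -0.02], 0, -1], [[-0.085, -0.235, -0.03], 0, -1], [[-0.085, -0.235, -0.035], 0, -1], [[-0.085, -0.235, -0.035], 0, -1], [[-0.085, -0.235, -0.035], 0, -1], [[-0.085, -0.235, -0.035], 0, -1], [[0, 0, 0], 0, -1]])

```text
time: 10.93
tool_pos: [0.3908, -0.2275, 0.1753]
tcp_rot: [-2.58, -1.793, 0.001]
wrist_force: [-0.5, -0.9, 0.1]
finger_gap: 0.0001
gripper_force: 0.0
```

Run:
```python
from h import *
st(); print(bx(observe()["tool_pos"]))
d=camera("side")
for q in tip_of("side","drive_centre")[:2]: print(q["p"],np.round(q["location"],3),bx(q["location"]))
cv2.imwrite("pics/s6.png",cv2.resize(d["pixels"][80:230,190:370,::-1],(720,600),interpolation=cv2.INTER_CUBIC))
```

```text
10.93 [ 0.3908 -0.2275  0.1753] y-axis deg -20.4 z [-0.001 -0.    -1.   ] q [ 0.86  0.2  -0.44  2.07  0.11  0.89 -0.  ] F [-0.5 -0.9  0.1] gap 0.0001
[-0.0574 -0.001 ]
0.5 [ 0.372 -0.271  0.17 ] [-0.0103 -0.0033]
```

View pics/s6.png

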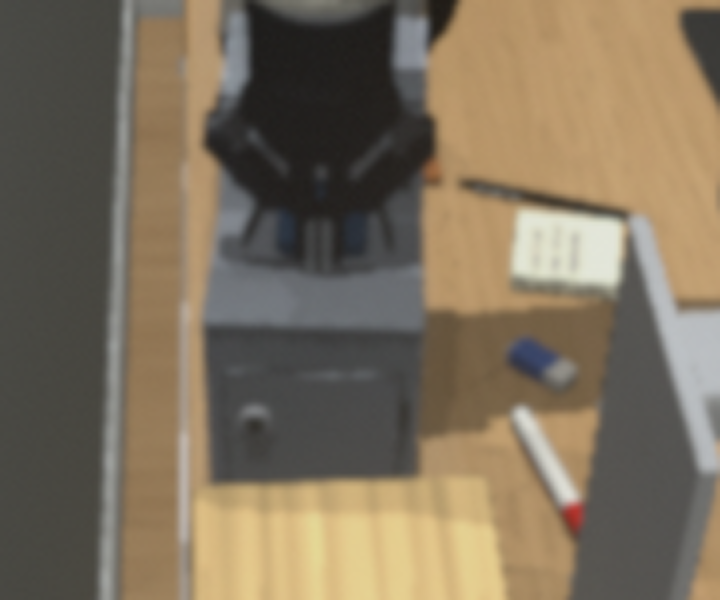

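The drive is being fed in, its blue showing at (287,235) and (355,235) under the flap area. I'll push on past the sill.

>>> apply_moves(steps=[[[-0.085, -0.235, -0.033], 0, -1], [[-0.085, -0.235, -0.033], 0, -1], [[-0.085, -0.235, -0.033], 0, -1], [[-0.085, -0.235, -0.033], 0, -1], [[-0.085, -0.235, -0.033], 0, -1], [[-0.07, -0.19, -0.02], 0, -1], [[0, 0, 0], 0, -1], [[0, 0, 0], 0, -1]])

```text
time: 11.7
tool_pos: [0.3718, -0.2803, 0.1681]
tcp_rot: [-2.578, -1.795, 0.0]
wrist_force: [0.3, 1.1, 0.0]
finger_gap: 0.0003
gripper_force: 0.0
```

Run:
```python
from h import *
st(); print(bx(observe()["tool_pos"]))
```

```text
11.7 [ 0.3718 -0.2803  0.1681] y-axis deg -20.3 z [-0.  0. -1.] q [ 0.94  0.24 -0.4   2.05  0.12  0.88  0.11] F [0.3 1.1 0. ] gap 0.0003
[-0.0013 -0.0005]
```

Backing out and lifting, then checking.

>>> apply_moves(steps=[[[0.17, 0.47, 0.08], 0, -1], [[0.25, 0.7, 0.12], 0, -1], [[0.25, 0.7, 0.3], 0, -1], [[0.25, 0.7, 0.8], 0, -1], [[0.2, 0.6, 1], 0, -1], [[0.3, 0.8, 0.8], 0, -1], [[0.3, 0.8, 0], 0, -1], [[0.3, 0.8, 0], 0, -1], [[0, 0, 0], 0, -1], [[0, 0, 0], 0, -1]])

```text
time: 12.53
tool_pos: [0.4504, -0.0628, 0.2826]
tcp_rot: [2.574, 1.801, 0.0]
wrist_force: [-0.6, -0.7, -0.6]
finger_gap: 0.0
gripper_force: 0.0
```

Run:
```python
from h import *
st()
a=[]
for c,r in(("side",(60,210,170,350)),("top",(170,320,300,480))):
    d=camera(c); a.append(cv2.resize(d["pixels"][r[0]:r[1],r[2]:r[3],::-1],(400,340),interpolation=cv2.INTER_CUBIC))
    for q in tip_of(c,"drive_centre")[:2]: print(c,q["p"],np.round(q["location"],3),bx(q["location"]))
    for n in("charger_cube","card_reader","battery"):
        for q in tip_of(c,n)[:1]: print(c,n,np.round(q["location"],3))
cv2.imwrite("pics/end.png",np.hstack(a))
```

```text
12.53 [ 0.4504 -0.0628  0.2826] y-axis deg -20.0 z [ 0.  0. -1.] q [ 0.65  0.08 -0.61  1.94  0.05  1.14 -0.33] F [-0.6 -0.7 -0.6] gap 0.0
side 0.19 [ 0.396 -0.226  0.172] [-0.0606  0.0035]
side charger_cube [0.528 0.154 0.12 ]
side card_reader [0.472 0.16  0.121]
side battery [ 0.369 -0.286  0.166]
top 0.51 [ 0.349 -0.339  0.016] [ 0.0616 -0.002 ]
top charger_cube [0.527 0.156 0.116]
top card_reader [0.476 0.16  0.118]
top battery [0.436 0.168 0.123]
```

View pics/end.png

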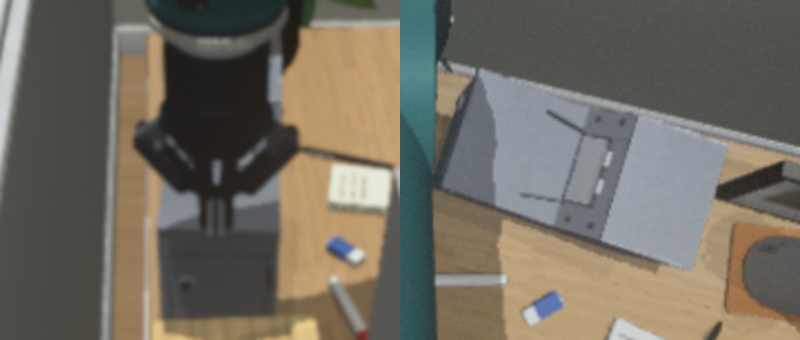

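In the top view (right half) the deck is empty and the flap plate at (588,170) is shut. The top camera's best guess puts the drive inside on the box floor, at z≈0.016. The shelf items haven't moved. Handing in.

```bash
python3 -c "
from station import *
print(close_job())"
```

```text
the job is handed in; nothing more can be done
None
```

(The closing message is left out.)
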